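# Unstack the finished prints to their next stations

### The arm

A 7-joint arm with a two-finger parallel gripper is mounted at the origin on the work surface. World frame = base frame: x ahead of the robot, y to its left, z up, the work surface at z = 0. Lengths are in m, angles in rad, forces in N, time in s.
With the tool pointing down it reaches from about 0.425 to 0.925 m from the base axis. Payload 6.8 kg.
Tool frame: the origin (TCP) lies on the centre line of the jaws, within the pads' length; the fingertips stand ahead of it and the grasp point (between the pads) lies 6 mm ahead of it (robot.nose_length is the z of the fingertips in the tool frame, in m); z points along the fingers, y is the direction in which the jaws open and shut (so a half turn about z gives the same grasp; the last joint's range is limited). The gripper opens to 88 mm and grips with 3 to 60 N. Pads are 20 mm wide; open, the fingers measure 115 mm over their backs; the gripper's body (75 mm by 178 mm) begins 61 mm behind the grasp point.
Start: joints at [1.226, 0.477, 0.022, 1.555, -0.011, 1.109, -0.083], TCP at [0.158, -0.656, 0.248] pointing down, gripper open.
Joint ranges: [-2.96, 2.96], [-0.34, 2.1], [-1.41, 1.46], [0.24, 2.44], [-1.37, 4.51], [0.17, 1.92], [-2.96, 2.96]. Speed limits (rad/s): [2.39, 2.39, 3.14, 3.14, 3.14, 3.14, 3.14].

### API

Orientations are given as [roll, pitch, yaw] about the fixed x, y, z axes, in that order (R = Rz(yaw) Ry(pitch) Rx(roll)).
In Python, from cell import robot, imaging, close_job gives the robot as it stands.
- The arm moves only by the shell command python3 -m pendant 'ROWS' [FORCE]. ROWS is JSON, one flat list of numbers, 7 for each row, row after row: the opening, from 0 (shut) to 1 (fully open), then the shift along the tool's x, y, z in mm, then the turn, a rotation vector about the tool's x, y, z in rad. In form: [grip, dx, dy, dz, wx, wy, wz, grip, dx, dy, dz, wx, wy, wz, ...]. A call has exactly 10 rows; each row shifts and turns the pose as measured when the row begins, along the tool's axes as they then stand; what a row does not reach is not made up. A row lasts 1/12 s, in which the tool goes at most 41.7 mm and 7.16 degrees, less where a joint would pass 70% of its speed; a pose out of reach is approached as far as the arm can. A call is refused whole if a number of a shift passes 41.7 or a number of a turn 0.125, either way. A call with a gripper value outside its range is refused whole. The fingers move at their own pace and stop on an object; FORCE is the grip in N (left out, the last holds). Time passes only in rows, so rows that do not move let the fingers close, or fill a call up. It gives the time, the measured TCP pose, the force and the opening at its end, in the units of the state.
- robot.observe(): the state, without advancing time (a new reading comes with each control period).
- imaging.camera(name): name is "side" or "top" or "wrist"; returns a dict with "image" (384x512x3 uint8, red, green, blue), "fx", "fy", "cx", "cy" (pixels), "R" (3x3) and "t" (3): a world point X has camera coordinates R X + t. Camera axes: x right, y down, z forward; pixel columns grow to the right and rows downward; lengths in m; the calibration is good to about 2 mm. A picture is of the moment at which its call begins. There is no depth.
- close_job(): hands the job in, once; it reports no verdict.
The state is a dict: "clock": time; "joints": joint angles; "joint_vel": joint speeds; "effort": joint torques, N m; "position": TCP position; "orientation": TCP orientation; "contact_force": force on the tool from outside, world axes, zero at the start; "ft_torque": the same for the moment, N m; "finger_gap": finger opening in m.
Only numpy, scipy, OpenCV 4.12 (cv2) and the standard library are available. Lean on these libraries where they do the work, as an engineer would, in place of code of your own. Each camera call takes 0.05 s, during which the arm holds its last target. There are 200 camera calls.

### The job

The finished prints lie stacked on the steel print sheet: take the stack apart from the top and set each part on its next station, flat and the same way up as it lies now. The link arm goes lengthwise in the middle of the parts tray, the gear in the middle of the scale's pan, the rectangular housing in the middle of the turntable, and the rail lengthwise on the middle of the cork mat. Tip nothing over, and leave the glue bottle and the jar standing where they are.

Things in the scene. Friction and masses are not known exactly. Their poses are not given: they have to be found in the camera images.
- link_mid (a point): link arm: a white printed bar with two round eyes, 120 mm long over its rounded ends, 16 mm wide along its straight middle (ends 28 mm across), 16 mm thick. Lies on top of the stack, bridging from the gear to the housing, with about 36 mm of free space between those two under its middle. Point at its centre, half-way up; x along its length, z up
- gear_mid (a point): gear wheel: grey printed toothed disc, 56 mm across the teeth, 22 mm thick, lying flat on one end of the rail under one end of the link arm (which end varies). Point at its centre, half-way up; z up
- housing_mid (a point): housing: grey printed rectangular block, 50 mm (its x) by 54 mm (its y) and 22 mm high, lying on the other end of the rail under the other end of the link arm; its y side spans the rail's 46 mm width to within about 12 degrees. Point at its centre, half-way up; z up
- rail_mid (a point): rail: white printed straight bar, 160 mm long, 46 mm wide, 18 mm thick, the bottom of the stack, lying on a 2 mm dark steel print sheet (170 mm square, fixed). Point at its centre, half-way up; x along its length, z up
- tray_floor (a point): parts tray: open-topped rectangular blue plastic tray, outside 170 x 110 mm and 24 mm high, walls and floor 4 mm, fixed. Point at the centre of its inner floor, 4 mm above the table; x along its length, z up
- scale_pan (a point): bench scale: low white box 150 x 120 mm with a raised square steel pan 106 x 110 mm at one end and a small dark display at the other, fixed. Point at the centre of the pan's top face, 28 mm above the table; x points away from the display, z up
- turntable_top (a point): turntable: round wooden disc, 130 mm across, on a black foot; it does not turn or move. Point at the centre of its top face, 34 mm above the table; z up
- mat_top (a point): cork mat: rectangular, 190 x 84 mm, 4 mm thick, fixed. Point at the centre of its top face; x along its length, z up
- glue_mid (a point): glue bottle: small white bottle with an orange cap, 32 mm across, 60 mm high, standing loose beside the stack. Point half-way up its axis; z up
- jar_mid (a point): jar: small glass jar with a steel cap, 38 mm across, 50 mm high, standing loose on the other side of the stack. Point half-way up its axis; z up
Not all that is in view belongs to the job. What is shaped like the part that bears rail_mid but orange or yellow is not meant.

How it is judged:
At the end, for the whole second after the job is handed in: Link arm in tray, gear on pan, housing on turntable, rail on mat: each within 15 mm of its centre, flat (7 deg, 4 mm in height), released, at rest; link arm within 14 deg and rail within 11 deg of lengthwise; glue bottle and jar upright (8 deg), moved under 25 mm (horizontal distance between link_mid and tray_floor below 0.015 m and z of link_mid in the frame of tray_floor between 0.004 and 0.012 m and angle between each of link_mid, gear_mid, housing_mid, rail_mid's own z axis and vertical below 0.12 rad and linear speed of each of link, gear, housing, rail below 0.02 m/s and angular speed of each of link, gear, housing, rail below 0.3 rad/s and angle between the x axis of link_mid and the x axis of tray_floor, either way round below 0.25 rad and horizontal distance between gear_mid and scale_pan below 0.015 m and z of gear_mid in the frame of scale_pan between 0.007 and 0.015 m and horizontal distance between housing_mid and turntable_top below 0.015 m and z of housing_mid in the frame of turntable_top between 0.007 and 0.015 m and horizontal distance between rail_mid and mat_top below 0.015 m and z of rail_mid in the frame of mat_top between 0.005 and 0.013 m and angle between the x axis of rail_mid and the x axis of mat_top, either way round below 0.2 rad and distance of each of glue_mid, jar_mid from where it was at the start of the episode below 0.025 m and angle between each of glue_mid, jar_mid's own z axis and vertical below 0.15 rad); the robot touches nothing.
It fails at once if a printed part is tipped over (more than 45 degrees) (angle between any of link_mid, gear_mid, housing_mid, rail_mid's own z axis and vertical above 0.785 rad).
It fails at once if the glue bottle or the jar is tipped over (more than 45 degrees) (angle between any of glue_mid, jar_mid's own z axis and vertical above 0.785 rad).
It also fails if it takes over 112 s, if anything falls off the work surface, if the arm or the gripper's body presses on something with over 40 N, if the wrist force passes 120 N, or if a joint passes its speed limit or range.

## Working session

There is one attempt and no reset: what is moved stays moved. The work goes in short steps, Python scripts to look and compute and a shell command to move; the robot and the scene stay as the last step left them, time stands still between calls to the robot, and variables do not carry over. Pictures are saved under pics/ and viewed, about 12 in all and at most 16, crops included, and the job is handed in when it is done.

```bash
mkdir -p pics; ls; python3 - <<'E'
from cell import robot, imaging
import cv2,numpy as np
s=robot.observe();print({k:np.round(v,3).tolist() for k,v in s.items()},robot.nose_length)
for n in("top","side"):
    c=imaging.camera(n);cv2.imwrite(f"pics/{n}0.png",c["image"][:,:,::-1])
    np.savez(f"pics/{n}0.npz",**c);print(n,c["fx"],c["cx"],c["cy"],np.round(c["R"],3).tolist(),np.round(c["t"],3))
E
```

```text
pics
{'clock': 0.0, 'joints': [1.226, 0.478, 0.022, 1.556, -0.011, 1.109, -0.083], 'joint_vel': [-0.002, 0.002, -0.001, -0.001, 0.002, -0.002, 0.001], 'effort': [-0.0, -58.287, 1.534, -27.262, -0.054, 0.017, 0.0], 'position': [0.158, -0.656, 0.247], 'orientation': [-3.14, 0.0, 0.237], 'contact_force': [-0.221, -0.345, 0.169], 'ft_torque': [-0.032, -0.034, 0.028], 'finger_gap': 0.088} 0.025
top 495.8675132354761 249.27475944523934 192.3171949741378 [[-0.013, -1.0, 0.004], [-0.999, 0.013, -0.043], [0.043, -0.004, -0.999]] [0.015 0.434 1.394]
side 362.16540825770437 251.96416560471604 190.18792157694028 [[-0.712, -0.702, 0.008], [-0.528, 0.528, -0.665], [0.463, -0.478, -0.747]] [0.324 0.271 0.663]
```

View pics/top0.png

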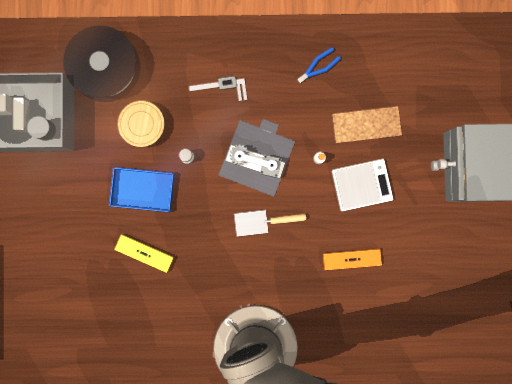

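View pics/side0.png

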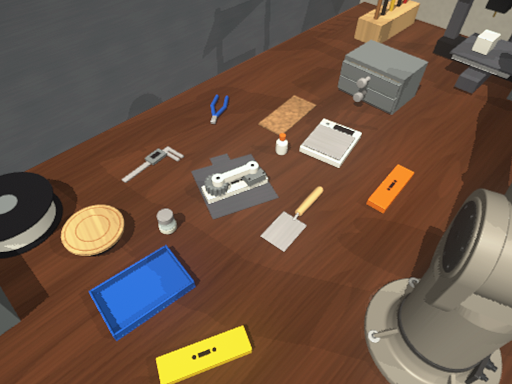

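Top view: stack at about (256,160), gear at its left or right end; turntable (141,124), tray (142,190), scale (363,185) with display on the right, mat (367,124), jar (186,156), glue (320,158). Rail-like candidates: the white bar at (256,160) in the stack (wanted), the orange bar (352,260) and the yellow one (144,253) (not meant). Next: a close crop and station masks.

```bash
cat > h.py <<'E'
import numpy as np,cv2
from cell import robot,imaging
from scipy.spatial.transform import Rotation as Ro
def ray(c,uv,z):
    uv=np.atleast_2d(np.array(uv,float));d=np.c_[(uv[:,0]-c["cx"])/c["fx"],(uv[:,1]-c["cy"])/c["fy"],np.ones(len(uv))]@c["R"]
    o=-c["R"].T@c["t"];return (o+d*((z-o[2])/d[:,2])[:,None])[:,:2]
def proj(c,X):
    p=np.atleast_2d(X)@c["R"].T+c["t"];return np.c_[c["fx"]*p[:,0]/p[:,2]+c["cx"],c["fy"]*p[:,1]/p[:,2]+c["cy"]]
def big(mask,box):
    m=np.zeros(mask.shape,np.uint8);x0,y0,x1,y1=box;m[y0:y1,x0:x1]=mask[y0:y1,x0:x1]
    return max(cv2.findContours(m,0,2)[0],key=cv2.contourArea)
def rect(c,cnt,z):
    """centre, size, long-axis angle of the world min-area rect of a contour on plane z"""
    P=ray(c,cnt.reshape(-1,2),z).astype(np.float32)*1000
    (x,y),(w,h),a=cv2.minAreaRect(P)
    if w<h:w,h,a=h,w,a+90
    return np.round([x,y,w,h,(a+90)%180-90],1)
E
python3 - <<'E'
from h import *
c=dict(np.load("pics/top0.npz"));im=c["image"];hsv=cv2.cvtColor(im,cv2.COLOR_RGB2HSV);H,S,V=cv2.split(hsv)
print("tray",rect(c,big((H>100)&(H<130)&(S>120),(100,155,185,225)),.024))
print("scale",rect(c,big((S<60)&(V>120),(325,150,400,220)),.026))
k=big((H>8)&(H<30)&(S>60)&(V>135),(325,98,410,150));print("mat",rect(c,k,.004))
k=big((H>8)&(H<30)&(V>140),(110,95,172,152));print("turn",rect(c,k,.034),cv2.minEnclosingCircle((1000*ray(c,k.reshape(-1,2),.034)).astype(np.float32)))
d=big((V<70)&(S<90),(370,160,395,205));print("disp",cv2.minAreaRect(d),rect(c,d,.026))
k=big((S<60)&(V>120),(175,145,197,167));print("jar",rect(c,k,.05))
k=big((S<60)&(V>120),(310,148,330,168));print("glue",rect(c,k,.04))
cv2.imwrite("pics/crop0.png",cv2.resize(im[105:205,205:305,::-1],None,fx=6,fy=6,interpolation=cv2.INTER_CUBIC))
E
```

```text
tray [446.2 310.6 171.8 110.6  83.6]
scale [ 451.2 -307.2  151.1  120.2  -78.6]
mat [ 625.8 -330.3  242.5   88.2  -84. ]
turn [637.6 321.7 148.1 143.7  90. ] ((636.525390625, 325.65069580078125), 81.4835433959961)
disp ((382.7706298828125, 184.2176513671875), (19.63220977783203, 6.182518482208252), 77.47119140625) [ 451.1 -365.1   54.9   17.4   11.2]
jar [535.2 182.9  41.1  35.   44.3]
glue [ 525.6 -184.9   30.5   29.9  -39.6]
```

View pics/crop0.png

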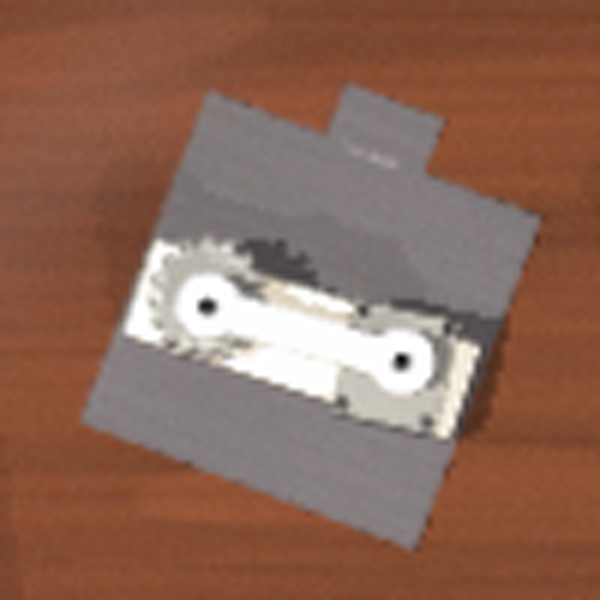

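Crop (6x from (205,105)): link eyes at (207,306) and (401,360), gear under the left eye (+y end), housing under the right one with corners ≈(362,310),(450,328),(428,422),(342,402); the bright rail lies underneath, its ends showing at both sides. This white rail is the one wanted.

```bash
cat >> h.py <<'E'
from scipy.linalg import logm,expm
def plan(x,y,tipz,yawdeg,n):
    """equal rows from the present pose to TCP over (x,y) mm, fingertips at tipz mm, tool down with yaw (mod 180)"""
    s=robot.observe();R0=Ro.from_euler("xyz",s["orientation"]).as_matrix();y0=np.degrees(s["orientation"][2])
    yw=y0+(yawdeg-y0+90)%180-90
    T0=np.eye(4);T0[:3,:3]=R0;T0[:3,3]=s["position"]
    T=np.eye(4);T[:3,:3]=Ro.from_euler("xyz",[180,0,yw],degrees=True).as_matrix();T[:3,3]=np.array([x,y,tipz])/1000+[0,0,robot.nose_length]
    I=expm(np.real(logm(np.linalg.inv(T0)@T))/n)
    rad=min(np.hypot(*(T0@np.linalg.matrix_power(I,k))[:2,3]) for k in range(n+1))
    print("row x",n,np.round(I[:3,3]*1000,1),np.round(Ro.from_matrix(I[:3,:3]).as_rotvec(),4),"minrad %.3f"%rad,"t=%.1f"%s["clock"])
def st():
    s=robot.observe();print("t %.1f"%s["clock"],"tip",np.round(1000*(s["position"]-[0,0,robot.nose_length]),1),"rpy",np.round(np.degrees(s["orientation"]),1),"F",np.round(s["contact_force"],1),"gap %.1f"%(1000*s["finger_gap"]))
E
python3 - <<'E'
from h import *
c=dict(np.load("pics/top0.npz"));im=c["image"];H,S,V=cv2.split(cv2.cvtColor(im,cv2.COLOR_RGB2HSV))
f=lambda P,z:1000*ray(c,np.array(P)/6+[205-.4,105-.4],z)
e=f([(207,306),(401,360)],.058);print("eyes",e,e.mean(0),np.degrees(np.arctan2(*(e[0]-e[1])[::-1])))
hs=f([(362,310),(450,328),(428,422),(342,402)],.042);print("housing",hs.mean(0),[np.degrees(np.arctan2(*(hs[i]-hs[j])[::-1])) for i,j in((0,1),(3,2),(3,0),(2,1))])
r=f([(158,238),(125,335),(487,345),(453,437)],.02);print("rail",r.mean(0),r)
g=f([(203,304)],.042);print("gear",g)
print("mat",1000*ray(c,[(333.5,113.5),(399.5,107.5),(401.5,136),(336,142)],.004))
print("turn",1000*ray(c,[(141,124)],.034))
print("hsv mat",H[124,367],S[124,367],V[124,367],"wood",H[124,300],S[124,300],V[124,300])
print("pan row",V[180:184,330:396].mean(0).astype(int))
T=dict(np.load("pics/side0.npz"))
plan(*e.mean(0),120,74.5,30)
E
```

```text
eyes [[532.84255609  35.82063151]
 [506.99657559 -52.42306901]] [519.91956584  -8.30121875] 73.67505065655088
housing [506.07848104 -50.64344074] [np.float64(77.68100320082219), np.float64(76.15398811229674), np.float64(166.97443982485137), np.float64(165.996159313006)]
rail [521.35019274  -9.71376726] [[569.70253469  59.04987039]
 [524.14005808  75.04588869]
 [517.31842778 -94.79252628]
 [474.23975041 -78.15830184]]
gear [[535.68229368  37.90482742]]
mat [[ 656.86236975 -234.93623817]
 [ 671.9018303  -424.48660267]
 [ 589.71511655 -428.07520906]
 [ 574.77919059 -240.42222341]]
turn [[627.74043233 309.23976938]]
hsv mat 18 120 249 wood 10 163 141
pan row [130 123 120 138 210 250 250 236 244 243 244 243 241 241 242 244 243 244
 245 244 241 241 243 243 243 243 242 242 241 241 242 242 242 242 243 243
 242 242 243 242 241 241 241 242 241 241 239 252 238  86  47  46  47  45
  46  51 148 244 252 163  84  94 121 134 134 133]
row x 30 [24.7 -7.9  3.4] [-0.     -0.     -0.0354] minrad 0.520 t=0.1
```

```bash
R='[1,24.7,-7.9,3.4,0,0,-0.0354,1,24.7,-7.9,3.4,0,0,-0.0354,1,24.7,-7.9,3.4,0,0,-0.0354,1,24.7,-7.9,3.4,0,0,-0.0354,1,24.7,-7.9,3.4,0,0,-0.0354,1,24.7,-7.9,3.4,0,0,-0.0354,1,24.7,-7.9,3.4,0,0,-0.0354,1,24.7,-7.9,3.4,0,0,-0.0354,1,24.7,-7.9,3.4,0,0,-0.0354,1,24.7,-7.9,3.4,0,0,-0.0354]'
python3 -m pendant '[1,24.7,-7.9,3.4,0,0,-0.0354,1,24.7,-7.9,3.4,0,0,-0.0354,1,24.7,-7.9,3.4,0,0,-0.0354,1,24.7,-7.9,3.4,0,0,-0.0354,1,24.7,-7.9,3.4,0,0,-0.0354,1,24.7,-7.9,3.4,0,0,-0.0354,1,24.7,-7.9,3.4,0,0,-0.0354,1,24.7,-7.9,3.4,0,0,-0.0354,1,24.7,-7.9,3.4,0,0,-0.0354,1,24.7,-7.9,3.4,0,0,-0.0354]' 20
python3 -c "
from h import *
st();print(robot.observe()['joints']);plan(520,-8,120,74,20)"
```

```text
clock: 0.93
position: [0.3609, -0.4761, 0.2068]
orientation: [-3.134, 0.002, 0.609]
contact_force: [1.0, -1.4, -0.7]
finger_gap: 0.0885
t 0.9 tip [ 360.9 -476.1  181.8] rpy [-1.796e+02  1.000e-01  3.490e+01] F [ 1.  -1.4 -0.7] gap 88.5
[ 0.92300567  0.40009044 -0.13636652  1.77550181  0.06452103  0.97788558
 -0.20050738]
row x 20 [24.  -7.7  3.1] [-0.0004 -0.     -0.0341] minrad 0.520 t=0.9
```

```bash

python3 -m pendant '[1,24,-7.7,3.1,0,0,-0.034,1,24,-7.7,3.1,0,0,-0.034,1,24,-7.7,3.1,0,0,-0.034,1,24,-7.7,3.1,0,0,-0.034,1,24,-7.7,3.1,0,0,-0.034,1,24,-7.7,3.1,0,0,-0.034,1,24,-7.7,3.1,0,0,-0.034,1,24,-7.7,3.1,0,0,-0.034,1,24,-7.7,3.1,0,0,-0.034,1,24,-7.7,3.1,0,0,-0.034]' >/dev/null
python3 -m pendant '[1,24,-7.7,3.1,0,0,-0.034,1,24,-7.7,3.1,0,0,-0.034,1,24,-7.7,3.1,0,0,-0.034,1,24,-7.7,3.1,0,0,-0.034,1,24,-7.7,3.1,0,0,-0.034,1,24,-7.7,3.1,0,0,-0.034,1,24,-7.7,3.1,0,0,-0.034,1,24,-7.7,3.1,0,0,-0.034,1,24,-7.7,3.1,0,0,-0.034,1,24,-7.7,3.1,0,0,-0.034]' >/dev/null
python3 - <<'E'
from h import *
st();c=imaging.camera("wrist");np.savez("pics/w1.npz",**c);cv2.imwrite("pics/w1.png",c["image"][:,:,::-1])
print(np.round(proj(c,[[.5328,.0358,.058],[.507,-.0524,.058]])));plan(520,-8,44,74,10)
E
```

```text
t 2.6 tip [509.2  47.8 116.2] rpy [-179.4   -0.6   78.6] F [ 0.8  0.1 -0.9] gap 87.8
[[285. 214.]
 [273. 304.]]
row x 10 [-5.9  2.6  7.1] [-0.0013 -0.0014  0.009 ] minrad 0.511 t=2.6
```

View pics/w1.png

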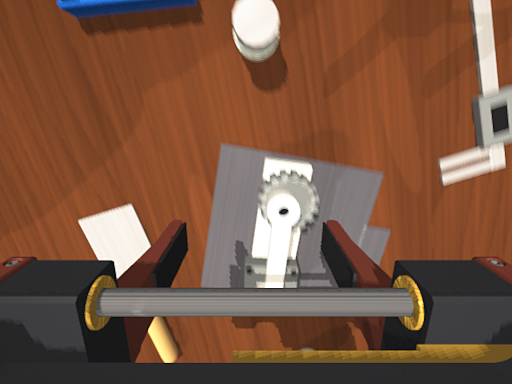

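Wrist view: the near link eye shows at (284,211), where the estimate predicted (285,214), so the estimate holds; the arm overshot along y, so I align higher up before descending.

```bash

python3 -m pendant '[1,-8,3.5,5,0,0,0.012,1,-8,3.5,5,0,0,0.012,1,-8,3.5,5,0,0,0.012,1,-8,3.5,5,0,0,0.012,1,-8,3.5,5,0,0,0.012,1,-8,3.5,5,0,0,0.012,1,-6,2,4,0,0,0.01,1,-3,1,2,0,0,0,1,0,0,0,0,0,0,1,0,0,0,0,0,0]' >/dev/null
python3 - <<'E'
from h import *
st();plan(520,-8,44,74,8)
E
```

```text
t 3.5 tip [517.  -14.7  73.2] rpy [-179.    -0.6   73.9] F [-0.3  0.6  0.6] gap 88.1
row x 8 [0.9 0.2 3.7] [-0.0021 -0.0013 -0.0003] minrad 0.517 t=3.5
```

```bash

python3 -m pendant '[0.9,1.5,0.2,4,-0.003,-0.002,0,0.8,1.5,0.2,4,-0.003,-0.002,0,0.7,1.5,0.2,4,-0.003,-0.002,0,0.6,1.5,0.2,4,-0.003,-0.002,0,0.5,1,0.2,4,-0.003,0,0,0.5,0,0,4,0,0,0,0.5,0,0,3,0,0,0,0.5,0,0,1,0,0,0,0.5,0,0,0,0,0,0,0.5,0,0,0,0,0,0]' >/dev/null
python3 - <<'E'
from h import *
st();plan(520,-8,44,74,4)
E
```

```text
t 4.3 tip [520.3  -4.1  42.7] rpy [180.   -0.2  74.2] F [ 0.5 -0.4  0.7] gap 43.7
row x 4 [-1.   0.2 -0.3] [ 0.0001 -0.0007  0.0007] minrad 0.520 t=4.3
```

```bash

python3 -m pendant '[0.5,-1,0,-0.4,0,0,0,0.5,-1,0,-0.4,0,0,0,0,-1,0,-0.4,0,0,0,0,0,0,0,0,0,0,0,0,0,0,0,0,0,0,0,0,0,0,0,0,0,0,0,0,0,0,0,0,0,0,0,0,0,0,0,0,0,-4,0,0,0,0,0,0,-8,0,0,0]' 25
python3 - <<'E'
from h import *
st();plan(446,310.6,110,83.6,20)
E
```

```text
clock: 5.15
position: [0.5188, -0.0081, 0.0812]
orientation: [-3.141, -0.002, 1.293]
contact_force: [-1.0, -0.5, -0.1]
finger_gap: 0.0161
t 5.2 tip [518.8  -8.1  56.2] rpy [-1.80e+02 -1.00e-01  7.41e+01] F [-1.  -0.5 -0.1] gap 16.1
row x 20 [14.9 -6.7 -2.7] [-0.     -0.0001 -0.0083] minrad 0.510 t=5.2
```

```bash

python3 -m pendant '[0,0,0,-15,0,0,0,0,4,-2,-20,0,0,0,0,10,-4,-12,0,0,0,0,16,-7,-4,0,0,-0.008,0,20,-9,0,0,0,-0.01,0,20,-9,0,0,0,-0.01,0,20,-9,0,0,0,-0.01,0,20,-9,0,0,0,-0.01,0,20,-9,0,0,0,-0.01,0,20,-9,0,0,0,-0.01]' >/dev/null
python3 -m pendant '[0,20,-9,0,0,0,-0.01,0,20,-9,0,0,0,-0.01,0,20,-9,0,0,0,-0.01,0,20,-9,0,0,0,-0.01,0,20,-9,0,0,0,-0.01,0,16,-8,0,0,0,-0.01,0,10,-5,0,0,0,-0.01,0,5,-2,0,0,0,-0.01,0,0,0,0,0,0,0,0,0,0,0,0,0,0]' >/dev/null
python3 - <<'E'
from h import *
st();plan(446,310.6,30,83.6,10)
c=imaging.camera("top");np.savez("pics/top1.npz",**c);cv2.imwrite("pics/top1.png",cv2.resize(c["image"][80:240,90:350,::-1],None,fx=3,fy=3,interpolation=cv2.INTER_CUBIC))
E
```

```text
t 6.8 tip [443.8 319.5 116.5] rpy [179.8  -0.4  83.8] F [ 0.7 -0.6 -0.1] gap 15.6
row x 10 [-0.9  0.3  8.7] [ 0.0003 -0.0007  0.0004] minrad 0.543 t=6.8
```

View pics/top1.png

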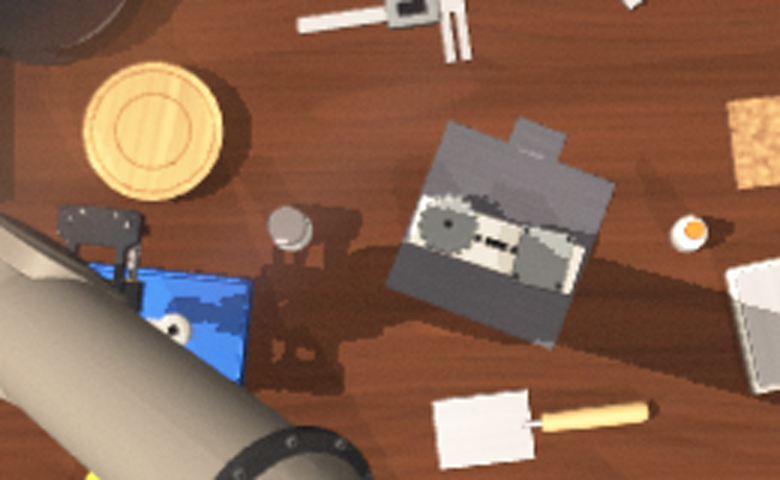

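Top view (3x from (90,80)): link in hand over the tray; gear centre at (447,223), housing around (548,262) with the rail still in place, jar (290,229) untouched.

```bash

python3 -m pendant '[0,-2,0.5,10,0,0,0,0,-2,0.5,14,0,0,0,0,-2,0.5,16,0,0,0,0,-1,0,16,0,0,0,0,-1,0,14,0,0,0,0,0,0,8,0,0,0,0,0,0,4,0,0,0,0,0,0,2,0,0,0,0,0,0,0,0,0,0,0,0,0,0,0,0,0]' >/dev/null
python3 - <<'E'
from h import *
st();plan(446,310.6,6.2,83.6,6)
E
```

```text
t 7.7 tip [450.1 299.6  25.5] rpy [ 1.797e+02 -1.000e-01  8.280e+01] F [ 0.1 -0.3 -0.4] gap 15.9
row x 6 [ 1.7 -0.9  3.2] [ 0.0009 -0.0002 -0.0022] minrad 0.541 t=7.7
```

```bash

python3 -m pendant '[0,2.5,-1,3,0,0,-0.002,0,2.5,-1,3,0,0,-0.002,0,2.5,-1,3,0,0,-0.002,0,1.5,-1,2,0,0,-0.002,0,0,0,2,0,0,0,0,0,0,2,0,0,0,0,0,0,1,0,0,0,0,0,0,0,0,0,0,0,0,0,0,0,0,0,0,0,0,0,0,0,0]' >/dev/null
python3 - <<'E'
from h import *
st();plan(446,310.6,6.2,83.6,4)
E
```

```text
t 8.5 tip [448.1 312.1  10.1] rpy [179.5  -0.3  83.4] F [0.4 0.8 0.1] gap 16.0
row x 4 [-0.4 -0.5  1. ] [ 0.0021 -0.0011 -0.0008] minrad 0.543 t=8.5
```

```bash

python3 -m pendant '[0,-0.3,-0.4,1,0.003,-0.001,0,0,-0.3,-0.4,1,0.003,-0.001,0,0,0,0,1,0,0,0,0,0,0,1,0,0,0,0,0,0,0,0,0,0,0.3,0,0,0,0,0,0,0.3,0,0,0,0,0,0,0.3,0,0,0,0,0,0,0.3,0,0,0,0,0,0,0.3,0,0,0,0,0,0,0.3,0,0,0,0,0,0]' 
python3 -c "
from h import *
st()"
```

```text
t 8.5 tip [448.1 312.1  10.1] rpy [179.5  -0.3  83.4] F [0.4 0.8 0.1] gap 16.0schema error: expected 10 rows
```

```bash

python3 -m pendant '[0,-0.3,-0.4,1,0.003,-0.001,0,0,-0.3,-0.4,1,0.003,-0.001,0,0,0,0,1,0,0,0,0,0,0,1,0,0,0,0,0,0,0,0,0,0,0,0,0,0,0,0,0,0,0,0,0,0,0,0,0.35,0,0,0,0,0,0,0.35,0,0,0,0,0,0,0.35,0,0,0,0,0,0]' 
python3 -c "
from h import *
st();plan(535,38,100,71.5,20)"
```

```text
clock: 9.37
position: [0.4477, 0.3114, 0.0319]
orientation: [3.139, -0.002, 1.455]
contact_force: [0.7, 0.0, 0.4]
finger_gap: 0.0302
t 9.4 tip [447.7 311.4   6.9] rpy [ 1.798e+02 -1.000e-01  8.340e+01] F [0.7 0.  0.4] gap 30.2
row x 20 [-12.4   7.2  -4.7] [ 0.0001 -0.0001  0.0103] minrad 0.528 t=9.4
```

```bash

python3 -m pendant '[0.35,0,0,-8,0,0,0,0.35,0,0,-15,0,0,0,0.35,0,0,-20,0,0,0,0.35,0,0,-20,0,0,0,0.5,-4,2,-18,0,0,0,0.6,-10,6,-10,0,0,0.01,0.8,-15,9,-5,0,0,0.013,1,-18,11,0,0,0,0.013,1,-20,12,0,0,0,0.013,1,-20,12,0,0,0,0.013]' >/dev/null
python3 -m pendant '[1,-20,12,0,0,0,0.013,1,-20,12,0,0,0,0.013,1,-20,12,0,0,0,0.013,1,-20,12,0,0,0,0.013,1,-20,12,0,0,0,0.013,1,-20,11,0,0,0,0.013,1,-14,8,0,0,0,0.013,1,-8,5,0,0,0,0.01,1,-3,2,0,0,0,0,1,0,0,0,0,0,0]' >/dev/null
python3 -m pendant '[1,0,0,0,0,0,0,1,0,0,0,0,0,0,1,0,0,0,0,0,0,1,0,0,0,0,0,0,1,0,0,0,0,0,0,1,0,0,0,0,0,0,1,0,0,0,0,0,0,1,0,0,0,0,0,0,1,0,0,0,0,0,0,1,0,0,0,0,0,0]' >/dev/null
python3 - <<'E'
from h import *
st();plan(535,38,70,71.5,10)
c=imaging.camera("wrist");np.savez("pics/w2.npz",**c);cv2.imwrite("pics/w2.png",c["image"][:,:,::-1])
print(np.round(proj(c,[[.5357,.0379,.042]])))
c=imaging.camera("top");np.savez("pics/top2.npz",**c)
E
```

```text
t 11.9 tip [541.4  56.2 118.5] rpy [179.6  -0.6  74.6] F [-0.  -0.7 -0.1] gap 87.7
row x 10 [-2.  -0.1  4.8] [ 0.0006 -0.0011  0.0053] minrad 0.536 t=11.9
[[253. 219.]]
```

View pics/w2.png

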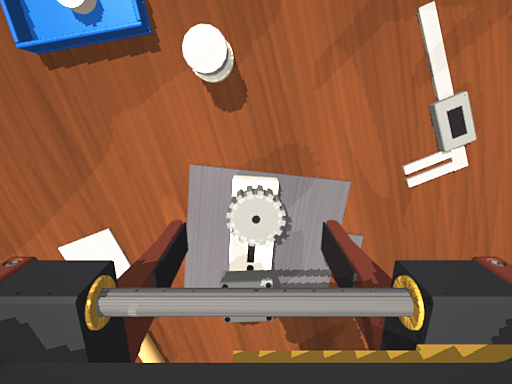

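Gear hub hole at (256,219), 3 px from the prediction; the jaws straddle it across the rail. Bring it down in two steps.

```bash

python3 -c "
from h import *
c=dict(np.load('pics/w2.npz'));g=1000*ray(c,[(256,219)],.042)[0];print(g)
c=dict(np.load('pics/top1.npz'));print(1000*ray(c,[(238.7,154)],.042)[0])"
python3 -m pendant '[1,-3,0,5,0,-0.001,0.006,1,-3,0,6,0,-0.001,0.006,1,-3,0,6,0,-0.001,0.006,1,-3,0,6,0,-0.001,0.006,1,-3,0,6,0,-0.001,0.006,1,-2,0,6,0,-0.001,0.006,1,-1,0,5,0,-0.001,0.006,1,0,0,3,0,0,0,1,0,0,0,0,0,0,1,0,0,0,0,0,0]' >/dev/null
python3 - <<'E'
from h import *
st();plan(534.5,37.5,22.5,71.5,8)
E
```

```text
[538.815321    37.44166199]
[539.2001172   37.12361922]
t 12.8 tip [535.1  36.1  69.1] rpy [ 1.798e+02 -1.000e-01  7.180e+01] F [-0.1  0.1 -0.3] gap 87.9
row x 8 [ 0.1 -0.1  5.8] [ 0.0005 -0.0003  0.0006] minrad 0.536 t=12.8
```

```bash

python3 -m pendant '[1,1,1.5,4,0,0,0,1,1,1.5,6,0,0,0,1,0.5,0.5,6,0,0,0,1,0,0,6,0,0,0,1,0,0,6,0,0,0,1,0,0,6,0,0,0,1,0,0,5,0,0,0,1,0,0,3,0,0,0,1,0,0,1,0,0,0,1,0,0,0,0,0,0]' >/dev/null
python3 - <<'E'
from h import *
st();plan(539,37.3,22.5,71.5,4)
E
```

```text
t 13.6 tip [540.4  38.6  21.6] rpy [179.8  -0.2  71.9] F [-0.1 -0.2 -0.2] gap 87.5
row x 4 [-0.4 -0.2 -0.2] [ 0.001  -0.0008  0.0016] minrad 0.540 t=13.6
```

```bash

python3 -m pendant '[0.6,-0.7,-0.4,-0.4,0,0,0,0.4,-0.7,-0.4,-0.4,0,0,0,0,0,0,0,0,0,0,0,0,0,0,0,0,0,0,0,0,0,0,0,0,0,0,0,0,0,0,0,0,0,0,0,0,0,0,0,0,0,0,0,0,0,0,0,-4,0,0,0,0,0,0,-8,0,0,0,0,0,0,-12,0,0,0]' 25
python3 - <<'E'
from h import *
st();plan(448,-292,110,80,22)
E
```

```text
t 13.6 tip [540.4  38.6  21.6] rpy [179.8  -0.2  71.9] F [-0.1 -0.2 -0.2] gap 87.5
row x 22 [-15.6  -0.4  -4. ] [ 0.0002 -0.0001 -0.0065] minrad 0.504 t=13.6schema error: expected a multiple of 7 numbers
```

```bash

python3 -m pendant '[0.6,-0.7,-0.4,-0.4,0,0,0, 0.4,-0.7,-0.4,-0.4,0,0,0, 0,0,0,0,0,0,0, 0,0,0,0,0,0,0, 0,0,0,0,0,0,0, 0,0,0,0,0,0,0, 0,0,0,0,0,0,0, 0,0,0,-4,0,0,0, 0,0,0,-8,0,0,0, 0,0,0,-12,0,0,0]' 25
python3 - <<'E'
from h import *
st();plan(448,-292,110,72,20)
E
```

```text
clock: 14.47
position: [0.5379, 0.0371, 0.0722]
orientation: [3.139, -0.002, 1.254]
contact_force: [-0.8, -0.2, -0.0]
finger_gap: 0.0554
t 14.5 tip [537.9  37.1  47.2] rpy [ 1.799e+02 -1.000e-01  7.190e+01] F [-0.8 -0.2 -0. ] gap 55.4
row x 20 [-17.    0.8  -3.2] [ 0.0001 -0.0001 -0.0001] minrad 0.509 t=14.5
```

```bash

python3 -m pendant '[0,0,0,-18,0,0,0, 0,-3,0,-20,0,0,0, 0,-8,0,-15,0,0,0, 0,-14,0,-8,0,0,0, 0,-18,1,0,0,0,0, 0,-20,1,0,0,0,0, 0,-20,1,0,0,0,0, 0,-20,1,0,0,0,0, 0,-20,1,0,0,0,0, 0,-20,1,0,0,0,0]' >/dev/null
python3 -m pendant '[0,-20,1,0,0,0,0, 0,-20,1,0,0,0,0, 0,-20,1,0,0,0,0, 0,-20,1,0,0,0,0, 0,-20,1,0,0,0,0, 0,-20,1,0,0,0,0, 0,-20,1,0,0,0,0, 0,-14,1,0,0,0,0, 0,-8,1,0,0,0,0, 0,-3,0,0,0,0,0]' >/dev/null
python3 -m pendant '[0,0,0,0,0,0,0, 0,0,0,0,0,0,0, 0,0,0,0,0,0,0, 0,0,0,0,0,0,0, 0,0,0,0,0,0,0, 0,0,0,0,0,0,0, 0,0,0,0,0,0,0, 0,0,0,0,0,0,0, 0,0,0,0,0,0,0, 0,0,0,0,0,0,0]' >/dev/null
python3 - <<'E'
from h import *
st()
c=imaging.camera("wrist");np.savez("pics/w3.npz",**c);cv2.imwrite("pics/w3.png",c["image"][:,:,::-1])
print(np.round(proj(c,[[.448,-.2925,.028]])))
E
```

```text
t 17.0 tip [ 461.5 -265.8  138.9] rpy [178.3  -0.5  72.7] F [-0.4 -0.5 -0.1] gap 54.8
[[246. 216.]]
```

View pics/w3.png

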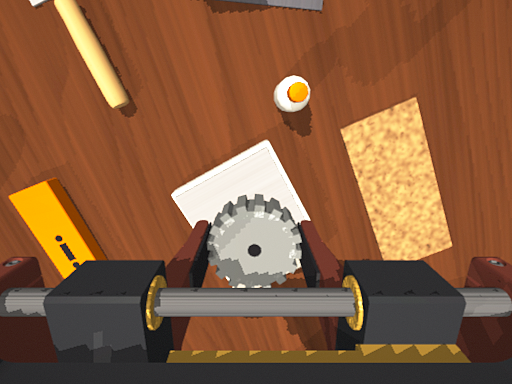

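Wrist view: gear gripped at (254,245), level, over the scale (pan end edge from (174,194) to (266,143)); glue at (292,92) stands. I check the pan edges by a brightness profile along the scale's axis.

```bash

python3 - <<'E'
from h import *
c=dict(np.load("pics/top0.npz"));V=c["image"].mean(2).astype(np.float32)
a=np.radians(101.4);ux=np.array([np.cos(a),np.sin(a)]);uy=np.array([-ux[1],ux[0]])
for ax,oth,lim in((ux,uy,80),(uy,ux,66)):
    p=[]
    for s in range(-lim,lim+1,2):
        X=np.array([[*(np.array([451.2,-307.2])+s*ax+t*oth)/1000,.027] for t in range(-25,26,5)] if ax is ux else [[*(np.array([451.2,-307.2])+s*ax+t*oth)/1000,.027] for t in range(0,40,5)])
        q=proj(c,X).astype(np.float32);p.append(int(cv2.remap(V,q[:,:1],q[:,1:],1).mean()))
    print(-lim,p)
plan(448,-292.5,40,72,15)
E
```

```text
-80 [56, 55, 108, 216, 251, 243, 203, 133, 92, 84, 84, 83, 82, 82, 82, 86, 118, 207, 249, 249, 236, 229, 232, 232, 233, 233, 233, 233, 233, 234, 235, 235, 234, 234, 233, 234, 235, 235, 234, 233, 233, 234, 234, 233, 232, 232, 233, 234, 234, 235, 235, 236, 236, 235, 234, 233, 234, 236, 236, 236, 236, 236, 235, 235, 234, 233, 233, 233, 234, 235, 235, 235, 236, 233, 230, 246, 248, 228, 174, 116, 87]
-66 [78, 79, 95, 147, 215, 245, 239, 237, 235, 235, 235, 234, 235, 234, 234, 234, 234, 234, 234, 234, 234, 233, 233, 233, 233, 233, 234, 234, 234, 234, 234, 234, 234, 234, 234, 234, 234, 234, 235, 235, 235, 235, 235, 235, 235, 235, 236, 236, 236, 236, 236, 236, 237, 236, 237, 237, 237, 237, 237, 239, 243, 248, 246, 184, 101, 87, 86]
row x 15 [-2.  -0.4  6.6] [ 0.002  -0.0006  0.0008] minrad 0.533 t=17.0
```

```bash

python3 -m pendant '[0,-4,-1,4,0.004,-0.001,0, 0,-5,-1,8,0.004,-0.001,0, 0,-5,-1,10,0.004,-0.001,0, 0,-5,-1,12,0.004,-0.001,0, 0,-4,-1,12,0.004,-0.001,0, 0,-3,0,12,0.004,-0.001,0, 0,-1,0,12,0.003,-0.001,0, 0,0,0,10,0,0,0, 0,0,0,6,0,0,0, 0,0,0,2,0,0,0]' >/dev/null
python3 -m pendant '[0,0,0,0,0,0,0, 0,0,0,0,0,0,0, 0,0,0,0,0,0,0, 0,0,0,0,0,0,0, 0,0,0,0,0,0,0, 0,0,0,0,0,0,0, 0,0,0,0,0,0,0, 0,0,0,0,0,0,0, 0,0,0,0,0,0,0, 0,0,0,0,0,0,0]' >/dev/null
python3 -c "
from h import *
st();plan(448.3,-293,30.5,72,5)"
```

```text
t 18.7 tip [ 448.7 -292.9   41. ] rpy [ 1.799e+02 -1.000e-01  7.270e+01] F [ 0.3 -0.1 -0.3] gap 55.1
row x 5 [-0.  -0.1  2.1] [ 0.0002 -0.0003  0.0024] minrad 0.536 t=18.7
```

```bash

python3 -m pendant '[0,0,0,2,0,0,0, 0,0,0,2.5,0,0,0, 0,0,0,2.5,0,0,0, 0,0,0,2,0,0,0, 0,0,0,1,0,0,0, 0,0,0,0,0,0,0, 0,0,0,0,0,0,0, 0,0,0,0,0,0,0, 0,0,0,0,0,0,0, 0,0,0,0,0,0,0]' 
python3 -c "
from h import *
st()"
```

```text
clock: 19.52
position: [0.449, -0.2932, 0.0562]
orientation: [3.141, -0.001, 1.269]
contact_force: [-0.2, 0.4, 1.9]
finger_gap: 0.0554
t 19.5 tip [ 449.  -293.2   31.2] rpy [180.   -0.   72.7] F [-0.2  0.4  1.9] gap 55.4
```

```bash

python3 -m pendant '[0.85,0,0,0,0,0,0, 0.85,0,0,0,0,0,0, 0.85,0,0,0,0,0,0, 0.85,0,0,0,0,0,0, 0.85,0,0,-6,0,0,0, 0.85,0,0,-12,0,0,0, 0.85,0,0,-18,0,0,0, 0.85,0,0,-20,0,0,0, 0.85,0,0,-20,0,0,0, 1,0,0,-12,0,0,0]' 
python3 -c "
from h import *
st();plan(518,-28,120,76.5,16)"
```

```text
clock: 20.35
position: [0.447, -0.2917, 0.1477]
orientation: [-3.136, -0.003, 1.27]
contact_force: [0.4, 0.0, 0.1]
finger_gap: 0.078
t 20.4 tip [ 447.  -291.7  122.7] rpy [-179.7   -0.2   72.8] F [0.4 0.  0.1] gap 78.0
row x 16 [17.1 -0.1  0.2] [-0.0004 -0.0002 -0.0041] minrad 0.510 t=20.4
```

```bash

python3 -m pendant '[1,6,0,-2,0,0,-0.004, 1,12,0,0,0,0,-0.004, 1,18,0,0,0,0,-0.004, 1,20,0,0,0,0,-0.004, 1,20,0,0,0,0,-0.004, 1,20,0,0,0,0,-0.004, 1,20,0,0,0,0,-0.004, 1,20,0,0,0,0,-0.004, 1,20,0,0,0,0,-0.004, 1,20,0,0,0,0,-0.004]' >/dev/null
python3 -m pendant '[1,20,0,0,0,0,-0.004, 1,20,0,0,0,0,-0.004, 1,20,0,0,0,0,-0.004, 1,14,0,0,0,0,-0.004, 1,8,0,0,0,0,-0.004, 1,3,0,0,0,0,0, 1,0,0,0,0,0,0, 1,0,0,0,0,0,0, 1,0,0,0,0,0,0, 1,0,0,0,0,0,0]' >/dev/null
python3 - <<'E'
from h import *
st()
c=imaging.camera("wrist");np.savez("pics/w4.npz",**c);cv2.imwrite("pics/w4.png",c["image"][:,:,::-1])
print(np.round(proj(c,[[.507,-.0506,.042]])))
c=imaging.camera("top");np.savez("pics/top3.npz",**c)
E
```

```text
t 22.0 tip [513.6 -12.7 122.7] rpy [-179.3   -0.2   77.1] F [-0.3  0.3  0.2] gap 87.6
[[257. 235.]]
```

View pics/w4.png

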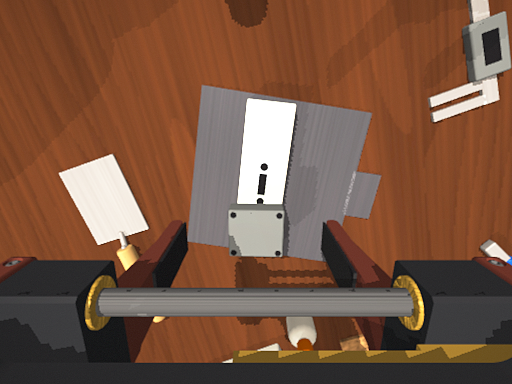

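Wrist view: housing top corners about (230,206),(285,205),(285,254),(229,255), rail end corners (247,98),(297,102) with its marks in the middle.

```bash

python3 - <<'E'
from h import *
c=dict(np.load('pics/w4.npz'));P=1000*ray(c,[(230,206),(285,205),(285,254),(229,255)],.042);print(P,P.mean(0))
an=lambda a,b:np.degrees(np.arctan2(*(a-b)[::-1]))
print(an(P[0],P[3]),an(P[1],P[2]),an(P[1],P[0])+90,an(P[2],P[3])+90)
r=1000*ray(c,[(247,98),(297,102)],.02);print("rail",r,an(r[1],r[0])+90)
m=P.mean(0);plan(*m,70,76.5,8);plan(*m,70,77.5,8)
E
```

```text
[[488.31410125 -15.43622662]
 [539.13420681 -25.80241101]
 [529.21779471 -76.47200735]
 [474.46403346 -65.51673843]] [507.78253406 -45.80684585]
74.54089577141185 78.92675300918121 78.4710787975327 78.68552301093648
rail [[525.64849607  76.07229018]
 [569.74777709  62.3492329 ]] 72.71461511711576
row x 8 [-4.2  0.3  6.6] [-0.0016 -0.0004  0.0013] minrad 0.510 t=22.1
row x 8 [-4.2  0.2  6.6] [-0.0016 -0.0004 -0.0009] minrad 0.510 t=22.1
```

```bash

python3 -m pendant '[1,-3,0,4,-0.002,0,0, 1,-5,0.3,6,-0.002,0,0, 1,-6,0.3,7,-0.002,0,0, 1,-6,0.3,8,-0.002,0,0, 1,-5,0.3,8,-0.002,0,0, 1,-4,0.3,8,-0.002,0,0, 1,-3,0,6,0,0,0, 1,-1,0,3,0,0,0, 1,0,0,0,0,0,0, 1,0,0,0,0,0,0]' >/dev/null
python3 - <<'E'
from h import *
st();plan(507,-48,22.5,77,8)
E
```

```text
t 22.9 tip [505.2 -51.8  65.7] rpy [-1.799e+02 -1.000e-01  7.680e+01] F [-0.8 -0.6  1. ] gap 87.9
row x 8 [0.5 0.1 5.4] [-0.0003 -0.0002 -0.0004] minrad 0.508 t=22.9
```

```bash

python3 -m pendant '[1,1,0.2,4,0,0,0, 1,1,0.2,6,0,0,0, 1,1,0.2,6,0,0,0, 1,0.5,0,6,0,0,0, 1,0,0,6,0,0,0, 1,0,0,5,0,0,0, 1,0,0,4,0,0,0, 1,0,0,2.5,0,0,0, 1,0,0,0.5,0,0,0, 1,0,0,0,0,0,0]' >/dev/null
python3 - <<'E'
from h import *
st();plan(507,-48,22.5,77,2)
E
```

```text
t 23.8 tip [507.7 -46.2  21.8] rpy [-179.9   -0.2   76.9] F [-0.7  0.6  0.4] gap 87.7
row x 2 [-1.  -0.2 -0.3] [-0.0005 -0.0015 -0.0005] minrad 0.509 t=23.8
```

```bash

python3 -m pendant '[0.6,-0.8,-0.1,-0.4,0,0,0, 0.4,-0.8,-0.1,-0.3,0,0,0, 0,0,0,0,0,0,0, 0,0,0,0,0,0,0, 0,0,0,0,0,0,0, 0,0,0,0,0,0,0, 0,0,0,0,0,0,0, 0,0,0,-4,0,0,0, 0,0,0,-8,0,0,0, 0,0,0,-12,0,0,0]' 25
python3 - <<'E'
from h import *
st();plan(628,309.5,125,100,22)
c=dict(np.load("pics/top3.npz"));im=c["image"];H,S,V=cv2.split(cv2.cvtColor(im,cv2.COLOR_RGB2HSV))
m=((V>195)&(S>60)).astype(np.uint8);k=big(m,(110,95,172,152));(x,y),r=cv2.minEnclosingCircle(k);print((x,y),r,1000*ray(c,[(x,y)],.034),rect(c,k,.034))
E
```

```text
clock: 24.62
position: [0.5061, -0.0482, 0.0721]
orientation: [-3.138, -0.003, 1.343]
contact_force: [-0.3, 0.3, -0.1]
finger_gap: 0.0538
t 24.6 tip [506.1 -48.2  47.1] rpy [-1.798e+02 -1.000e-01  7.690e+01] F [-0.3  0.3 -0.1] gap 53.8
row x 22 [16.6  5.  -3.5] [-0.0001 -0.0001 -0.0183] minrad 0.508 t=24.6
(140.5, 123.5) 23.162569046020508 [[629.16450897 310.63117682]] [ 6.293e+02  3.107e+02  1.268e+02  1.257e+02 -3.000e-01]
```

```bash

python3 - <<'E'
from h import *
plan(629,310.5,125,77,20)
E
python3 -m pendant '[0,0,0,-18,0,0,0, 0,3,0,-20,0,0,0, 0,8,1,-18,0,0,0, 0,14,1,-12,0,0,0, 0,18,2,-4,0,0,0, 0,20,2,0,0,0,0, 0,20,2,0,0,0,0, 0,20,2,0,0,0,0, 0,20,2,0,0,0,0, 0,20,2,0,0,0,0]' >/dev/null
python3 - <<'E'
from h import *
st();plan(629,310.5,120,77,13)
E
```

```text
row x 20 [18.9  1.9 -3.9] [-0.0002 -0.0001 -0.0001] minrad 0.508 t=24.6
t 25.4 tip [554.4  87.3 132.9] rpy [ 1.798e+02 -1.000e-01  7.640e+01] F [-0.9 -0.   0.6] gap 53.4
row x 13 [18.   1.6  1. ] [ 0.0003 -0.0001 -0.0008] minrad 0.561 t=25.4
```

```bash

python3 -m pendant '[0,20,2,0,0,0,0, 0,20,2,0,0,0,0, 0,20,2,0,0,0,0, 0,20,2,0,0,0,0, 0,20,2,0,0,0,0, 0,20,2,0,0,0,0, 0,20,2,0,0,0,0, 0,20,2,0,0,0,0, 0,18,1,0,0,0,0, 0,14,1,2,0,0,0]' >/dev/null
python3 -m pendant '[0,9,0,4,0,0,0, 0,4,0,6,0,0,0, 0,1,0,8,0,0,0, 0,0,0,8,0,0,0, 0,0,0,8,0,0,0, 0,0,0,4,0,0,0, 0,0,0,0,0,0,0, 0,0,0,0,0,0,0, 0,0,0,0,0,0,0, 0,0,0,0,0,0,0]' >/dev/null
python3 - <<'E'
from h import *
st();plan(629,310.5,46,77,10)
E
```

```text
t 27.1 tip [620.9 293.   97.5] rpy [ 1.798e+02 -1.000e-01  7.650e+01] F [ 0.7 -0.3 -1. ] gap 54.0
row x 10 [1.9 0.4 5.2] [ 0.0003 -0.0001 -0.0009] minrad 0.687 t=27.1
```

```bash

python3 -m pendant '[0,2,0.4,4,0,0,0, 0,4,0.6,7,0,0,0, 0,4,0.6,8,0,0,0, 0,4,0.6,8,0,0,0, 0,3,0.6,8,0,0,0, 0,1,0.4,7,0,0,0, 0,0,0,4,0,0,0, 0,0,0,2,0,0,0, 0,0,0,0,0,0,0, 0,0,0,0,0,0,0]' >/dev/null
python3 - <<'E'
from h import *
st();plan(629,310.5,36.5,77,5)
E
```

```text
t 27.9 tip [629.1 312.4  43.8] rpy [ 1.798e+02 -1.000e-01  7.650e+01] F [ 0.8  0.2 -0.3] gap 54.0
row x 5 [-0.4  0.1  1.5] [ 0.0006 -0.0003 -0.0017] minrad 0.701 t=27.9
```

```bash

python3 -m pendant '[0,-0.5,0,1,0.001,0,0, 0,-0.5,0,2,0.001,0,0, 0,-0.5,0,2,0.001,0,0, 0,0,0,1.5,0,0,0, 0,0,0,1,0,0,0, 0,0,0,0,0,0,0, 0,0,0,0,0,0,0, 0,0,0,0,0,0,0, 0,0,0,0,0,0,0, 0,0,0,0,0,0,0]' 
python3 -c "
from h import *
st()"
```

```text
clock: 28.78
position: [0.63, 0.3105, 0.0628]
orientation: [3.139, -0.003, 1.334]
contact_force: [0.1, -0.7, -0.1]
finger_gap: 0.0541
t 28.8 tip [630.  310.5  37.8] rpy [179.9  -0.2  76.4] F [ 0.1 -0.7 -0.1] gap 54.1
```

```bash

python3 -m pendant '[0,0,0,0.6,0,0,0, 0,0,0,0.6,0,0,0, 0,0,0,0,0,0,0, 0,0,0,0,0,0,0, 0.8,0,0,0,0,0,0, 0.8,0,0,0,0,0,0, 0.8,0,0,0,0,0,0, 0.8,0,0,0,0,0,0, 0.8,0,0,-4,0,0,0, 0.8,0,0,-10,0,0,0]' 
python3 -m pendant '[0.85,0,0,-15,0,0,0, 0.85,0,0,-20,0,0,0, 1,0,0,-20,0,0,0, 1,-3,0,-15,0,0,0, 1,-8,0,-5,0,0,0, 1,-14,-1,0,0,0,0.006, 1,-20,-1,0,0,0,0.006, 1,-20,-1,0,0,0,0.006, 1,-20,-1,0,0,0,0.006, 1,-20,-1,0,0,0,0.006]' >/dev/null
python3 -c "
from h import *
st();plan(521.5,-8,100,72,13)"
```

```text
clock: 29.62
position: [0.6289, 0.3099, 0.0749]
orientation: [-3.142, -0.001, 1.334]
contact_force: [-1.1, -0.7, -0.4]
finger_gap: 0.0701
t 30.4 tip [596.3 206.5 136. ] rpy [179.8  -0.4  74.9] F [-0.3 -0.  -0.6] gap 87.6
row x 13 [-17.5  -0.8   2.7] [ 0.0003 -0.0006  0.0038] minrad 0.522 t=30.4
```

Rail next: go back above its middle.

```bash

python3 -m pendant '[1,-20,-1,0,0,0,0.005, 1,-20,-1,0,0,0,0.005, 1,-20,-1,0,0,0,0.005, 1,-20,-1,0,0,0,0.005, 1,-20,-1,0,0,0,0.005, 1,-20,-1,0,0,0,0.005, 1,-20,-1,0,0,0,0.005, 1,-20,-1,0,0,0,0.005, 1,-18,-1,0,0,0,0.005, 1,-14,-1,2,0,0,0.005]' >/dev/null
python3 -m pendant '[1,-8,0,4,0,0,0, 1,-3,0,4,0,0,0, 1,0,0,4,0,0,0, 1,0,0,2,0,0,0, 1,0,0,0,0,0,0, 1,0,0,0,0,0,0, 1,0,0,0,0,0,0, 1,0,0,0,0,0,0, 1,0,0,0,0,0,0, 1,0,0,0,0,0,0]' >/dev/null
python3 - <<'E'
from h import *
st();plan(521.5,-8.5,60,72,10)
c=imaging.camera("top");np.savez("pics/top4.npz",**c);im=c["image"]
cv2.imwrite("pics/top4.png",cv2.resize(im[85:235,100:410,::-1],None,fx=2.5,fy=2.5,interpolation=cv2.INTER_CUBIC))
c=imaging.camera("wrist");np.savez("pics/w5.npz",**c);cv2.imwrite("pics/w5.png",c["image"][:,:,::-1])
print(proj(c,[[.5215,-.0085,.02]]))
E
```

```text
t 32.1 tip [507.5 -15.3 109.9] rpy [-179.5    0.5   70.7] F [-0.  -0.1  0. ] gap 88.0
row x 10 [1.1 1.1 5. ] [-0.0009  0.0009 -0.0023] minrad 0.508 t=32.1
[[266.46356661 182.37012283]]
```

View pics/top4.png

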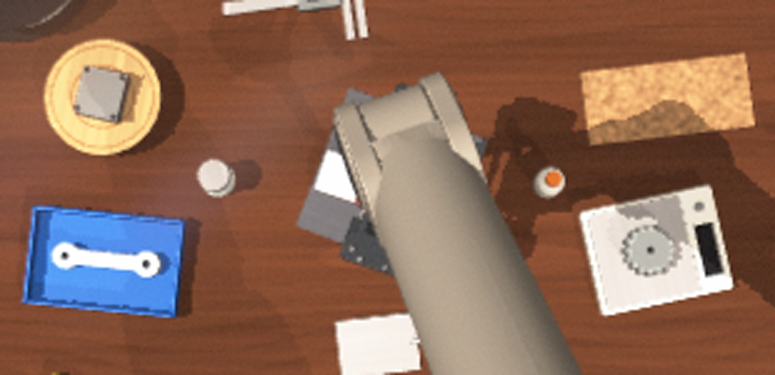

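View pics/w5.png

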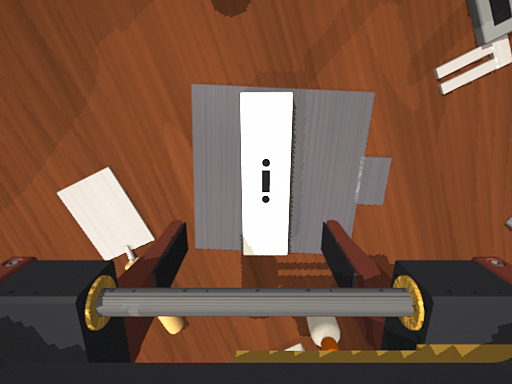

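Top crop: link centred in the tray (106,259), gear on the pan (650,250), housing on the turntable (102,94), jar and glue standing. Wrist: rail centre mark at (266,181), matching the prediction (266,182); end edges (241–293,93) and (243–288,254).

```bash

python3 - <<'E'
from h import *
c=dict(np.load('pics/w5.npz'));r=1000*ray(c,[(267,93),(265.5,254),(266,181)],.02);print(r,np.degrees(np.arctan2(*(r[0]-r[1])[::-1])))
c=dict(np.load('pics/top4.npz'));q=lambda u,v,z:1000*ray(c,[(u/2.5+99.7,v/2.5+84.7)],z)[0]
print("link",q(64,255,.02),q(147,264,.02),(q(64,255,.02)+q(147,264,.02))/2);print("gear",q(650,250,.05),"housing",q(102,94,.056))
E
python3 -m pendant '[1,1,1,3,-0.002,0.002,-0.003, 1,1.3,1.4,5,-0.002,0.002,-0.003, 1,1.3,1.4,7,-0.002,0.002,-0.003, 1,1.3,1.4,8,-0.002,0.002,-0.003, 1,1.3,1.4,8,-0.001,0.001,-0.003, 1,1.3,1.4,8,0,0,-0.003, 1,1,1,6,0,0,-0.003, 1,0,0,3,0,0,0, 1,0,0,0,0,0,0, 1,0,0,0,0,0,0]' >/dev/null
python3 -c "
from h import *
st();plan(521.5,-8,4.5,72,9)"
```

```text
[[547.48415791  67.44035508]
 [496.0475848  -81.17753596]
 [521.51367926  -7.0731359 ]] 70.90929027910657
link [453.62423813 356.85882867] [442.32977571 263.78026398] [447.97700692 310.31954632]
gear [ 449.27060958 -294.92074418] housing [628.39760625 305.89655918]
t 33.0 tip [519.1  -9.9  55.1] rpy [-180.   -0.   72.] F [-0.  -0.5 -0.1] gap 87.8
row x 9 [0.3 0.2 5.6] [-0.0001 -0.      0.    ] minrad 0.519 t=33.0
```

```bash

python3 -m pendant '[1,0.5,0.2,4,0,0,0.003, 1,0.5,0.2,6,0,0,0.003, 1,0.5,0.2,7,0,0,0.003, 1,0.5,0.2,7,0,0,0.003, 1,0.4,0.2,7,0,0,0, 1,0,0.2,6,0,0,0, 1,0,0,4,0,0,0, 1,0,0,2,0,0,0, 1,0,0,1,0,0,0, 1,0,0,0,0,0,0]' >/dev/null
python3 -c "
from h import *
st();plan(521.5,-7.5,4.5,71.3,2)"
```

```text
t 33.9 tip [521.4  -7.8   6.6] rpy [-180.    -0.    71.2] F [-0.4  0.5  0.6] gap 87.8
row x 2 [0.2 0.  1.1] [-0.0001 -0.0002 -0.0005] minrad 0.521 t=33.9
```

```bash

python3 -m pendant '[0.6,0,0,0.7,0,0,0, 0.5,0,0,0.7,0,0,0, 0,0,0,0,0,0,0, 0,0,0,0,0,0,0, 0,0,0,0,0,0,0, 0,0,0,0,0,0,0, 0,0,0,0,0,0,0, 0,0,0,-4,0,0,0, 0,0,0,-8,0,0,0, 0,0,0,-12,0,0,0]' 35
python3 - <<'E'
from h import *
st();plan(623.3,-332,110,94.5,20)
E
```

```text
clock: 34.72
position: [0.5203, -0.008, 0.0547]
orientation: [-3.139, 0.001, 1.244]
contact_force: [0.5, 1.2, -1.2]
finger_gap: 0.0457
t 34.7 tip [520.3  -8.   29.7] rpy [-179.9    0.    71.3] F [ 0.5  1.2 -1.2] gap 45.7
row x 20 [-15.5   7.3  -4. ] [-0.0001  0.     -0.0203] minrad 0.520 t=34.7
```

```bash

python3 -m pendant '[0,0,0,-18,0,0,0, 0,0,0,-22,0,0,0, 0,-3,1.5,-22,0,0,-0.005, 0,-8,3.5,-14,0,0,-0.011, 0,-14,6.5,-6,0,0,-0.018, 0,-18,8.5,0,0,0,-0.0235, 0,-18,8.5,0,0,0,-0.0235, 0,-18,8.5,0,0,0,-0.0235, 0,-18,8.5,0,0,0,-0.0235, 0,-18,8.5,0,0,0,-0.0235]' >/dev/null
python3 - <<'E'
from h import *
st();plan(623.3,-332,110,94.5,11)
E
```

```text
t 35.5 tip [ 546.  -130.8  131.5] rpy [ 1.794e+02 -1.000e-01  8.100e+01] F [ 0.3 -0.2 -1.1] gap 45.7
row x 11 [-18.    7.9   2. ] [ 0.0009 -0.0001 -0.0214] minrad 0.561 t=35.5
```

```bash

python3 -m pendant '[0,-18,8,0,0.001,0,-0.022, 0,-18,8,0,0.001,0,-0.022, 0,-18,8,0,0.001,0,-0.022, 0,-18,8,0,0.001,0,-0.022, 0,-18,8,0,0.001,0,-0.022, 0,-18,8,0,0.001,0,-0.022, 0,-18,8,0,0.001,0,-0.022, 0,-18,8,0,0.001,0,-0.022, 0,-16,7,0,0.001,0,-0.022, 0,-12,5,0,0,0,-0.015]' >/dev/null
python3 -m pendant '[0,-7,3,2,0,0,-0.005, 0,-3,1,4,0,0,0, 0,0,0,4,0,0,0, 0,0,0,4,0,0,0, 0,0,0,2,0,0,0, 0,0,0,0,0,0,0, 0,0,0,0,0,0,0, 0,0,0,0,0,0,0, 0,0,0,0,0,0,0, 0,0,0,0,0,0,0]' >/dev/null
python3 - <<'E'
from h import *
st();plan(623.3,-332,25,94.5,10)
c=imaging.camera("wrist");np.savez("pics/w6.npz",**c);cv2.imwrite("pics/w6.png",c["image"][:,:,::-1])
print(proj(c,[[.6233,-.332,.004]]))
E
```

```text
t 37.2 tip [ 616.3 -326.7  131.4] rpy [179.6  -0.   94.1] F [-1.  -0.2 -1.8] gap 45.6
row x 10 [-0.6  0.6 10.6] [ 0.0008  0.     -0.0008] minrad 0.698 t=37.2
[[259.05322412 189.26189858]]
```

View pics/w6.png

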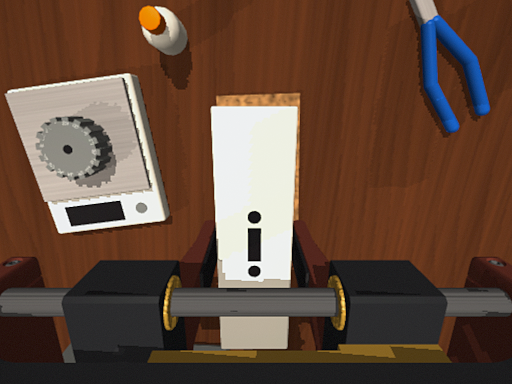

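Wrist: rail in hand sits straight over the mat, whose far edge runs (217,96)–(299,94); gear well on the pan at (68,150).

```bash

python3 - <<'E'
from h import *
c=dict(np.load('pics/w6.npz'));r=1000*ray(c,[(217,96),(299,94)],.004);print(r,r.mean(0),"expect 615.9 -237.3")
E
python3 -m pendant '[0,-0.6,0.8,6,0.001,0,-0.001, 0,-0.8,0.8,10,0.001,0,-0.001, 0,-0.8,0.8,14,0.001,0,-0.001, 0,-0.8,0.8,16,0.001,0,-0.001, 0,-0.8,0.8,16,0.001,0,-0.001, 0,-0.8,0.8,14,0.001,0,-0.001, 0,-0.6,0.8,10,0.001,0,-0.001, 0,0,0,6,0,0,0, 0,0,0,3,0,0,0, 0,0,0,0,0,0,0]' >/dev/null
python3 -c "
from h import *
st();plan(623.3,-332,8,94.5,8)"
```

```text
[[ 573.90674018 -237.8807528 ]
 [ 655.67417105 -230.17705753]] [ 614.79045561 -234.02890516] expect 615.9 -237.3
t 38.1 tip [ 621.5 -331.4   22.4] rpy [-1.797e+02 -1.000e-01  9.450e+01] F [ 0.1 -0.4 -0.8] gap 46.0
row x 8 [-0.1  0.2  1.8] [-0.0006 -0.0003  0.    ] minrad 0.704 t=38.1
```

```bash

python3 -m pendant '[0,0.2,0.3,2,-0.001,0,0, 0,0.2,0.3,3,-0.001,0,0, 0,0,0.3,3,-0.001,0,0, 0,0,0.3,3,0,0,0, 0,0,0,2,0,0,0, 0,0,0,1,0,0,0, 0,0,0,0,0,0,0, 0,0,0,0,0,0,0, 0,0,0,0,0,0,0, 0,0,0,0,0,0,0]' 
python3 -c "
from h import *
st()"
```

```text
clock: 38.93
position: [0.6249, -0.3316, 0.0355]
orientation: [3.138, 0.0, 1.649]
contact_force: [-0.7, -0.1, -0.4]
finger_gap: 0.0456
t 38.9 tip [ 624.9 -331.6   10.5] rpy [179.8   0.   94.5] F [-0.7 -0.1 -0.4] gap 45.6
```

```bash

python3 -m pendant '[0,0,-0.2,1,0,0,0, 0,0,-0.2,1,0,0,0, 0,0,0,0.7,0,0,0, 0,0,0,0,0,0,0, 0,0,0,0,0,0,0, 0,0,0,0,0,0,0, 0,0,0,0,0,0,0, 0,0,0,0,0,0,0, 0,0,0,0,0,0,0, 0,0,0,0,0,0,0]' 
python3 -c "
from h import *
st()"
```

```text
clock: 39.77
position: [0.6247, -0.3318, 0.0333]
orientation: [3.137, 0.001, 1.649]
contact_force: [-0.5, -0.3, -0.0]
finger_gap: 0.0458
t 39.8 tip [ 624.7 -331.8    8.3] rpy [179.8   0.   94.5] F [-0.5 -0.3 -0. ] gap 45.8
```

```bash

python3 -m pendant '[0,0,0,0.7,0,0,0, 0,0,0,0.5,0,0,0, 0,0,0,0,0,0,0, 0,0,0,0,0,0,0, 0.8,0,0,0,0,0,0, 0.8,0,0,0,0,0,0, 0.8,0,0,0,0,0,0, 0.8,0,0,0,0,0,0, 0.8,0,0,-4,0,0,0, 0.8,0,0,-10,0,0,0]' 
python3 -m pendant '[0.8,0,0,-15,0,0,0, 0.8,0,0,-20,0,0,0, 0.8,0,0,-25,0,0,0, 0.8,0,0,-25,0,0,0, 0.8,6,-6,-15,0,0,0, 0.8,12,-12,-5,0,0,0.02, 0.8,18,-15,0,0,0,0.03, 0.8,18,-15,0,0,0,0.03, 0.8,18,-15,0,0,0,0.03, 0.8,18,-15,0,0,0,0.03]' >/dev/null
python3 -m pendant '[0.8,20,-15,0,0,0,0.03, 0.8,20,-10,0,0,0,0.03, 0.8,20,-6,0,0,0,0.03, 0.8,20,0,0,0,0,0, 0.8,20,0,0,0,0,0, 0.8,20,0,0,0,0,0, 0.8,14,0,0,0,0,0, 0.8,8,0,0,0,0,0, 0.8,3,0,0,0,0,0, 0.8,0,0,0,0,0,0]' >/dev/null
python3 - <<'E'
from h import *
st()
c=imaging.camera("top");np.savez("pics/top5.npz",**c)
cv2.imwrite("pics/top5.png",cv2.resize(c["image"][85:235,100:410,::-1],None,fx=2.5,fy=2.5,interpolation=cv2.INTER_CUBIC))
c=imaging.camera("side");cv2.imwrite("pics/side5.png",cv2.resize(c["image"][80:345,40:380,::-1],None,fx=2.2,fy=2.2))
E
```

```text
clock: 40.6
position: [0.6237, -0.3314, 0.0453]
orientation: [3.14, -0.001, 1.649]
contact_force: [-0.2, 0.1, 0.2]
finger_gap: 0.07
t 42.3 tip [535.  -89.2 162.5] rpy [177.8   0.6  80.6] F [-0.3 -0.7 -0.1] gap 70.3
```

View pics/top5.png

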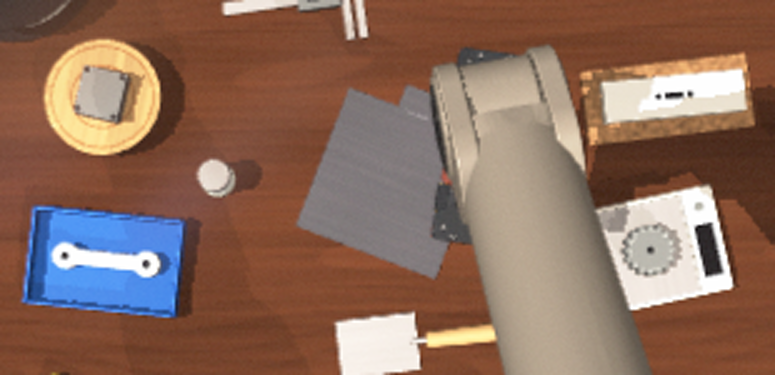

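View pics/side5.png

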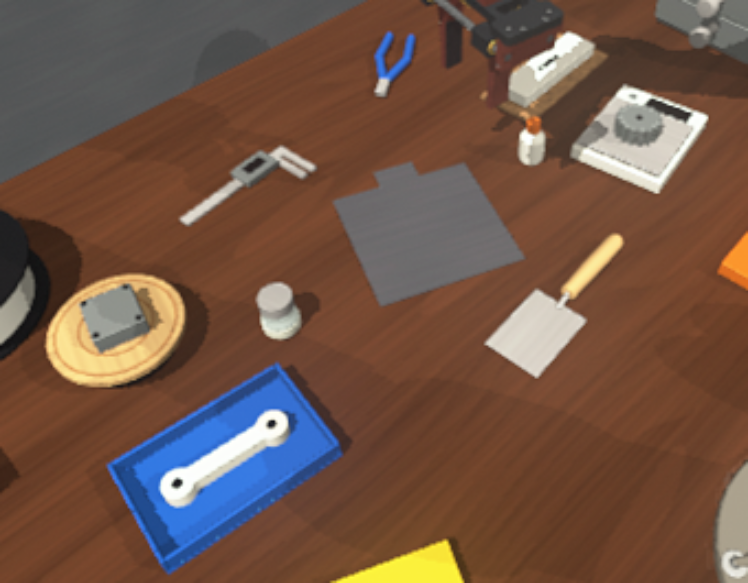

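Everything sits flat on its station and the bottle and jar stand; a last number check for rail, gear, housing, jar and glue, then hand in.

```bash

python3 - <<'E'
from h import *
c=dict(np.load('pics/top5.npz'));q=lambda u,v,z:1000*ray(c,[(u/2.5+99.7,v/2.5+84.7)],z)[0]
print("rail",q(674,95,.022),"mat",np.mean([q(*p,.004) for p in((583,72),(746,54),(754,126),(590,145))],0))
S,V=cv2.split(cv2.cvtColor(c["image"],cv2.COLOR_RGB2HSV))[1:]
print("jar",rect(c,big((S<60)&(V>120),(175,145,197,167)),.05)[:2],"was 535.2 182.9")
c=dict(np.load('pics/top4.npz'));S,V=cv2.split(cv2.cvtColor(c["image"],cv2.COLOR_RGB2HSV))[1:]
print("glue(top4)",rect(c,big((S<60)&(V>120),(310,148,330,168)),.04)[:2],"was 525.6 -184.9")
from cell import close_job
print(close_job())
E
```

```text
rail [ 625.83003396 -332.36741016] mat [ 624.34743909 -330.21846477]
jar [535.2 182.9] was 535.2 182.9
glue(top4) [ 525.6 -184.9] was 525.6 -184.9
the job is handed in; nothing more can be done
None
```

I took the stack apart from the top and set all four parts on their stations. I handed the job in at about 42 s of the 112 s allowed. `close_job()` gives no verdict, so the figures below are my own camera measurements.

| Part | Station | Distance from centre | Limit |
|---|---|---|---|
| Link arm | parts tray | about 2 mm | 15 mm |
| Gear | scale's pan | about 2 mm | 15 mm |
| Housing | turntable | about 5 mm | 15 mm |
| Rail | cork mat | about 3 mm | 15 mm |

- **Alignment:** The link arm lies lengthwise within about 1 degree. The rail was set down along the measured mat direction.
- **Flatness:** All four parts look flat and the right way up in the last top and side pictures.
- **Jar and glue bottle:** The jar had not moved in the last picture. The bottle had not moved when last measured, before the rail was carried past it. The final side view shows it standing, but the arm hid it from the top camera, so I did not measure it again.
- **Where estimates disagreed:** Two views put the housing's centre about 5 mm apart before I gripped it, so I gripped between them. That probably explains the 5 mm on the turntable. The arm also overshot fast moves by up to about 60 mm, so I corrected its position before each grasp and placing.

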